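# Refit the spindle of the plaster-tape stand

## Robot

A 6-joint arm with a two-finger parallel gripper is mounted at the origin on a cart in front of the work surface, level with it; the furniture and walls round the work are solid. World frame = base frame: x ahead of the robot, y to its left, z up, the work surface at z = 0. Lengths are in mm, angles in rad, forces in N, time in s.
With the tool pointing down it reaches from about 400 to 925 mm from the base axis. Payload 12.5 kg.
Tool frame: the origin (TCP) lies at the centre of the arm's flange, where the gripper is bolted on; the fingertips stand 190 mm ahead of it and the grasp point (between the pads) lies 171 mm ahead of it; z points along the fingers, y is the line along which they close (so a half turn about z gives the same grasp; the last joint's range is limited). The gripper opens to 95 mm and grips with 3 to 60 N. Pads are 20 mm wide; open, the fingers measure 119 mm over their backs; the gripper's body (75 mm by 180 mm) begins 59 mm behind the grasp point.
Start: joints at [-1.296, 0.491, 1.559, -0, 1.092, -0.106], TCP at [232.308, -580.222, 404.761] pointing down, gripper open.
Joint ranges: [-3.1, 3.1], [-0.84, 2.19], [0.05, 2.79], [-1.13, 4.28], [0.06, 2.93], [-2.69, 2.69]. Speed limits (rad/s): [2.22, 2.22, 2.79, 3.14, 3.14, 3.14].

## Interface

Orientations are given as [roll, pitch, yaw] about the fixed x, y, z axes, in that order (R = Rz(yaw) Ry(pitch) Rx(roll)).
In Python, from cell import env, read_camera, search_frame, cut_out gives the robot as it stands. The module is installed in compiled form; this text tells all that it offers.
- The arm moves only by the tool move_arm, never from a script. Its argument "commands" is a list of rows, each a list of 3 entries, a list of its own where there are three numbers: the shift along the world's x, y, z normalised to -1 to 1, where 1 is 0.03 m, then the turn about the world's z normalised to -1 to 1, where 1 is 0.08 rad, then the opening, from -1 (shut) to 1 (fully open), so that 0 is half open. A call has 1 to 20 rows; each row shifts and turns the commanded pose from where the row before left it; what a row does not reach is not made up. A row lasts 1/12 s, in which the tool goes at most 41.7 mm and 7.16 degrees, less where a joint would pass 70% of its speed; a pose out of reach is approached as far as the arm can. A call with a number of a shift or a turn outside -1 to 1 is refused whole. A call with a gripper value outside its range is refused whole. The fingers move at their own pace and stop on an object; the grip force is fixed at half the most. Time passes only in rows, so rows that do not move let the fingers close. It gives the time, the measured TCP pose, the force, the opening and the grip force at its end, in the units of the state.
- env.state(): the state, without advancing time (a new reading comes with each control period).
- read_camera(name): name is "scene" or "top" or "wrist"; returns a dict with "image" (480x640x3 uint8, red, green, blue), "fx", "fy", "cx", "cy" (pixels), "D" ([k1, k2, p1, p2, k3] as OpenCV has them; the pictures are not rectified), "rvec" (rotation vector, rad) and "tvec" (3), from world to camera coordinates, as OpenCV has them. Camera axes: x right, y down, z forward; pixel columns grow to the right and rows downward; lengths in mm; the calibration is good to about 2 mm. A picture is of the moment at which its call begins. There is no depth.
- env.job_done(): hands the job in; it is judged then, once.
Trained networks look in a picture, given as the dict that the camera call returned (one of the last four; its "shot" number tells which), for a name from the list of things; names that differ only in an ending like _2 or _b are one class to them, and where a whole thing is asked for, a point or a joint stands for the part that bears it (a point fixed in the world has none). Each returns a list of dicts, best first, with "confidence" (0 to 1); they miss things now and then, are a little off and sometimes report something else, mostly with a low value. They report only what shows in the picture. A call takes as long as a camera call. They do not tell look-alikes from the thing itself.
- search_frame(thing, picture): "at" ([column, row] in pixels, amid what is visible of it).
- cut_out(thing, picture): "region" (480x640 bool, what is visible of it) and "at" ([column, row] in pixels, amid what is visible of it).
The state is a dict: "t": time; "joints": joint angles; "qvel": joint speeds; "tau": joint torques, N m; "eef_pos": TCP position; "tcp_rot": TCP orientation; "ft_force": force on the tool from outside, world axes, zero at the start; "moment": the same for the moment, N m; "opening": opening from 0.0 (shut) to 1.0 (fully open); "grip_force": force on a finger pad.
Only numpy, scipy, OpenCV 4.12 (cv2) and the standard library are available. Lean on these libraries where they do the work, as an engineer would, in place of code of your own. Each camera call takes 0.05 s, during which the arm holds its last target. There are 200 camera calls.

## Task

Take the steel spindle out of its parking socket and thread it down through the tape stand - top arm, tape roll, middle arm and foot in turn - until its collar rests flush on the top arm, then let go. The bushes in the middle arm and the foot are off-centre, so feel your way gently: never press the spindle against the stand harder than about 25 N. Leave the roll lying on its arm and do not knock the bottles about.

Things in the scene. Friction and masses are not known exactly. Their poses are not given: they have to be found in the camera images.
- spindle_grip (a point): Centre of the spindle's grey square grip, 20 x 20 x 50 mm tall (x, y normal to its flats, z up). Below the grip a steel collar 48 mm across, 6 mm thick, its underside 31 mm below this point; then a steel rod 12 mm across, 96 mm long, its flat tip (edge broken 1 mm) 127 mm below this point. Loose, 120 to 200 g; stands upright in the parking socket.
- park_mouth (a point): Centre of the mouth of the parking socket: an upright steel tube, outside 26 mm, bore 15 mm, 44 mm deep, on a white disc 76 mm across; fixed to the worktop. The mouth is 50 mm above the worktop. Axis z up.
- stand_mouth (a point): Centre of the 32 mm bore in the top arm of the fixed white tape stand, on its upper face, 108 mm above the worktop. Arm 8 mm thick, 70 mm wide, reaching 40 mm in front (-x) of this point; the column is behind (+x), 60 mm away. z up; the vertical through this point is the stand's axis. With the collar down, spindle_grip is 31 mm above this point and the tip 16 mm inside the foot bush.
- stand_mid (a point): Point on the stand's axis level with the upper face of the grey bush in the middle arm, 46.5 mm below stand_mouth. Bush fixed, 8 mm thick, bore 18 mm, square edge. NOT the bore's centre: that lies 5.5 mm off the axis in a direction that differs each time and is not reported. An upright 12 mm rod always has a place where it passes all three bores.
- stand_foot (a point): Point on the stand's axis level with the upper face of the grey foot bush on the base plate, 78 mm below stand_mouth. Bush fixed, 20 mm deep, bore 15 mm, square edge. NOT the bore's centre: that lies 3.2 mm from the centre of the middle bore (so up to 8.7 mm off the axis), in a direction that differs each time and is not reported.
- roll_center (a point): Centre of the loose roll of tape, 80 mm across, 25 mm high, hole 38 mm, about 60 g, lying flat on the middle arm, its hole round the stand's axis within 4 mm; 33.5 mm below stand_mouth.
- saline_center (a point): Centre of a white bottle, 45 mm across and 126 mm tall, loose, standing behind the stand: a bystander.
- soap_center (a point): Centre of a white bottle, 55 mm across and 136 mm tall, loose, standing behind the stand: a bystander.
- gel_center (a point): Centre of a squat bottle, 43 mm across and 60 mm tall, loose, standing behind the working area: a bystander.
Mind the look-alikes: they are no part of the job. What is shaped like the part that bears spindle_grip but pink is not meant.

How it is judged:
By the outcome, as a careful person would: the job done as asked, in the order asked, and still so for the second after the job is handed in, with the robot touching nothing.
It also fails if it takes over 72 s, if anything falls off the work surface, if the arm or the gripper's body presses on something with over 40 N, if the wrist force passes 120 N, or if a joint passes its speed limit or range.

## Working session

There is one attempt and no reset: what is moved stays moved. The work goes in short steps, Python scripts to look and compute and a tool call to move; the robot and the scene stay as the last step left them, time stands still between calls to the robot, and variables do not carry over. Pictures are saved under pics/ and viewed, at most 10 in all, crops included, and the job is handed in when it is done.

Besides the shell and the picture viewer there is one more tool, called after "Request:" as name([rows], argument=value, ...), one row to a line, values as JSON. move_arm: Moves the arm, as the interface text tells. Its arguments: {"type":"object","properties":{"commands":{"type":"array","items":{"type":"array"}}},"required":["commands"]}

```bash
mkdir -p pics; cat > h.py <<'E'
import numpy as np, cv2
from cell import env, read_camera, search_frame, cut_out
def cam(p):
    K=np.array([[p['fx'],0,p['cx']],[0,p['fy'],p['cy']],[0,0,1.]]);R=cv2.Rodrigues(np.array(p['rvec'],float))[0]
    return K,np.array(p['D'],float),R,np.array(p['tvec'],float).ravel()
def ray(p,uv):
    K,D,R,t=cam(p);n=cv2.undistortPoints(np.array([[uv]],float),K,D)[0,0]
    return -R.T@t, R.T@np.array([n[0],n[1],1])
def at_z(p,uv,z):
    o,d=ray(p,uv);return o+d*(z-o[2])/d[2]
def proj(p,X):
    K,D,R,t=cam(p);return cv2.projectPoints(np.array(X,float).reshape(-1,1,3),cv2.Rodrigues(R)[0],t,K,D)[0].reshape(-1,2)
def tri(obs):
    A=np.zeros((3,3));b=np.zeros(3)
    for p,uv in obs:
        o,d=ray(p,uv);d/=np.linalg.norm(d);M=np.eye(3)-np.outer(d,d);A+=M;b+=M@o
    return np.linalg.solve(A,b)
def save(n,p,c=None,s=1):
    im=p['image'][...,::-1]
    if c: im=im[c[1]:c[3],c[0]:c[2]]
    cv2.imwrite('pics/'+n,cv2.resize(im,None,fx=s,fy=s,interpolation=cv2.INTER_CUBIC))
E
python3 - <<'E'
from h import *
ps={n:read_camera(n) for n in('scene','top','wrist')}
for n,p in ps.items():
    print(n,-cam(p)[2].T@cam(p)[3])
    for th in('spindle_grip','park_mouth','stand_mouth','stand_mid','stand_foot','roll_center','saline_center','soap_center','gel_center'):
        print(n,th,[(np.round(r['at']),round(r['confidence'],2)) for r in search_frame(th,p)[:3]])
im=np.hstack([ps['scene']['image'],ps['top']['image']])[...,::-1]
cv2.imwrite('pics/a.png',cv2.resize(im,(800,300)))
save('s.png',ps['scene']);save('t.png',ps['top'])
E
```

```text
scene [-465.71766309  395.53398971  609.67958646]
scene spindle_grip [(array([426., 264.]), 0.76), (array([432., 239.]), 0.73)]
scene park_mouth [(array([282., 256.]), 0.3)]
scene stand_mouth [(array([238., 298.]), 0.96)]
scene stand_mid [(array([237., 296.]), 0.87)]
scene stand_foot [(array([238., 298.]), 0.61)]
scene roll_center [(array([232., 285.]), 0.95)]
scene saline_center [(array([196., 252.]), 0.73)]
scene soap_center [(array([249., 235.]), 0.6)]
scene gel_center [(array([281., 256.]), 0.66)]
top [480.969255   -80.87683834 959.44841651]
top spindle_grip [(array([382., 354.]), 0.9), (array([452., 270.]), 0.85), (array([389., 284.]), 0.81)]
top park_mouth [(array([373., 284.]), 0.8)]
top stand_mouth [(array([227., 242.]), 0.81)]
top stand_mid [(array([223., 247.]), 0.69)]
top stand_foot [(array([222., 245.]), 0.94)]
top roll_center []
top saline_center [(array([216., 151.]), 0.56)]
top soap_center [(array([272., 154.]), 0.65), (array([222., 247.]), 0.47)]
top gel_center [(array([306., 188.]), 0.73), (array([222., 246.]), 0.69)]
wrist [ 304.02464067 -552.17163476  384.55062895]
wrist spindle_grip []
wrist park_mouth []
wrist stand_mouth []
wrist stand_mid []
wrist stand_foot []
wrist roll_center []
wrist saline_center []
wrist soap_center []
wrist gel_center []
```

View pics/s.png

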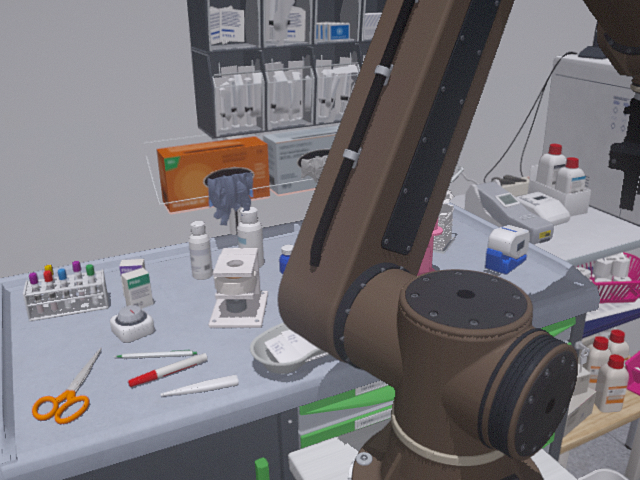

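View pics/t.png

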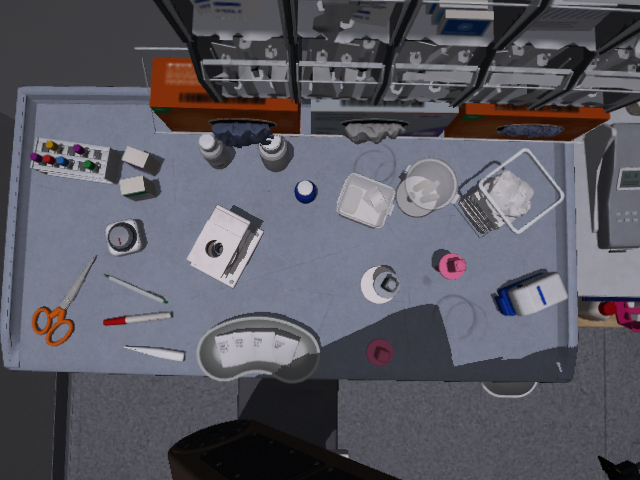

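The top view shows three spindle-shaped parts: a grey one in the white-disc socket at (389,284), a pink one at (452,265), and a dark pink one in shadow at (380,352). The grey one standing on the white socket disc is the one meant. The stand is at (220,245) with its bore near (214,247).

```bash
python3 - <<'E'
from h import *
p=read_camera('top')
print('grip top',at_z(p,(391,283),158),'cut')
for r in cut_out('spindle_grip',p): print(r['at'],r['confidence'],r['region'].sum(),p['image'][r['region']].mean(0))
print('disc',at_z(p,(378,285),3),'mouth',at_z(p,(214.5,248),108))
print('stand corners',[at_z(p,u,108)[:2].round() for u in((188,247),(224,206),(263,235),(230,284))])
for n,u in(('saline',(209,140)),('soap',(269,141)),('gel',(306,187))): print(n,at_z(p,u,60 if n=='gel' else 130))
a=p['image'][235:325,340:480,::-1];b=p['image'][195:295,175:275,::-1]
cv2.imwrite('pics/c.png',np.hstack([cv2.resize(a,None,fx=3,fy=3,interpolation=2)[:270],cv2.resize(b,(270,270),interpolation=2)]))
E
```

```text
grip top [ 485.62300759 -212.48106694  158.        ] cut
[382.2, 354.4] 0.89 569 [84.87873462 40.50615114 56.56414763]
[385.6, 283.6] 0.73 546 [110.4981685  112.76739927 123.14835165]
[451.0, 268.1] 0.6 598 [152.84113712  76.48327759 105.82943144]
disc [ 482.02211105 -211.95738698    3.        ] mouth [541.62114772  95.26029041 108.        ]
stand corners [array([542., 143.]), array([618.,  81.]), array([567.,   9.]), array([478.,  65.])]
saline [732.20770935 108.16585791 130.        ]
soap [732.42925757   1.39335824 130.        ]
gel [665.31479639 -64.88694996  60.        ]
```

View pics/c.png

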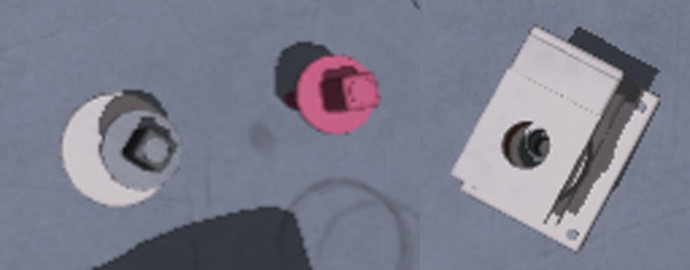

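The crop confirms it: the grey spindle is at (391,283) on the white disc, next to the pink look-alike. Next I move the wrist camera over it.

Request:
move_arm([
  [[0.5,0.95,0],0,1],
  [[0.5,0.95,0],0,1],
  [[0.5,0.95,0],0,1],
  [[0.5,0.95,0],0,1],
  [[0.5,0.95,0],0,1],
  [[0.5,0.95,0],0,1],
  [[0.5,0.95,0],0,1],
  [[0.5,0.95,0],0,1],
  [[0.5,0.95,0],0,1],
  [[0.5,0.95,0],0,1],
  [[0.5,0.95,0],0,1],
  [[0.5,0.95,0],0,1],
  [[0,0,0],0,1],
  [[0,0,0],0,1],
])

```text
t: 2.77
eef_pos: [412.8, -237.1, 405.0]
tcp_rot: [3.141, -0.0, 0.384]
ft_force: [-0.1, -0.7, -0.1]
opening: 0.997
grip_force: 0.0
```

```bash
python3 - <<'E'
from h import *
p=read_camera('wrist');s=env.state();print({k:np.round(s[k],3) for k in('t','eef_pos','tcp_rot','ft_force','opening')})
print('cam',-cam(p)[2].T@cam(p)[3], cam(p)[2].round(3))
for r in search_frame('spindle_grip',p)[:2]:print(r)
print(proj(p,[(485.6,-212.5,158)]))
save('w1.png',p)
E
```

```text
{'t': np.float64(2.817), 'eef_pos': array([ 412.491, -237.982,  404.922]), 'tcp_rot': array([ 3.141, -0.   ,  0.382]), 'ft_force': array([0.138, 0.167, 0.395]), 'opening': np.float64(0.999)}
cam [ 484.47668458 -208.86345863  385.2979947 ] [[ 0.374 -0.928  0.   ]
 [-0.893 -0.36   0.27 ]
 [-0.25  -0.101 -0.963]]
{'at': [326.3, 131.2], 'confidence': 0.71}
{'at': [254.0, 270.7], 'confidence': 0.67}
[[327.19866424 130.10147259]]
```

View pics/w1.png

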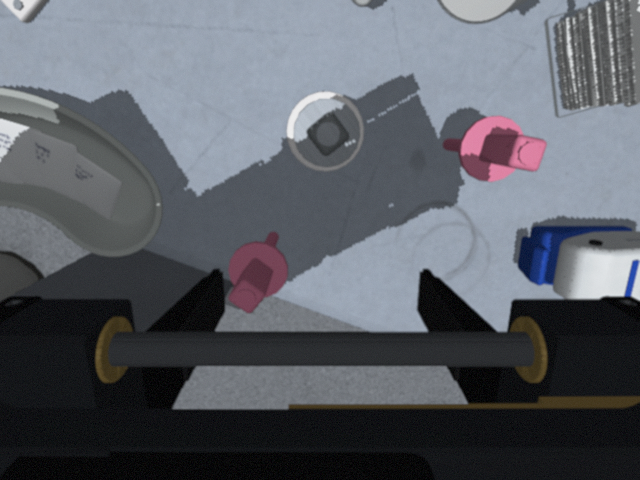

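The wrist view shows the spindle at (327,131), as predicted, with pink ones at (255,272) and (500,150).

```bash
python3 - <<'E'
from h import *
p=read_camera('wrist')
x0,y0,x1,y1=282,86,372,176
c=p['image'][y0:y1,x0:x1]
g=cv2.cvtColor(c,cv2.COLOR_RGB2GRAY)
h=cv2.createCLAHE(4,(1,1)).apply(g)
cv2.imwrite('pics/w2.png',cv2.resize(h,None,fx=6,fy=6,interpolation=2))
print(g[45-25:45+30:5,45-30:45+35:5])
E
```

```text
[[238 176 187 183 186 187 189 178 163 157  98 125  87]
 [204 187 182 188 184 164  98  87  95  90  88 109 108]
 [188 192 185 185 130 111  79  56  93  93  92  88 125]
 [192 192 191 101 118  88  87  75  58  91  87  89 104]
 [192 187  98  65  90  90  89  91  63  64  89  85  99]
 [194 192  67  62  87  87  91  89  75  63  85  90  90]
 [192 191  70  59  87  88  88  92  68  57  86  91  99]
 [138 100  89  55  69  85  89  78  54  81 108 130 123]
 [ 87  89  89  90  54  64  63  52  86  87 102  88 123]
 [111  88  87  92  87  53  55  89  88  87  82 119  88]
 [119 103  86  87  92  88  86  85  86  86 102 106  87]]
```

View pics/w2.png

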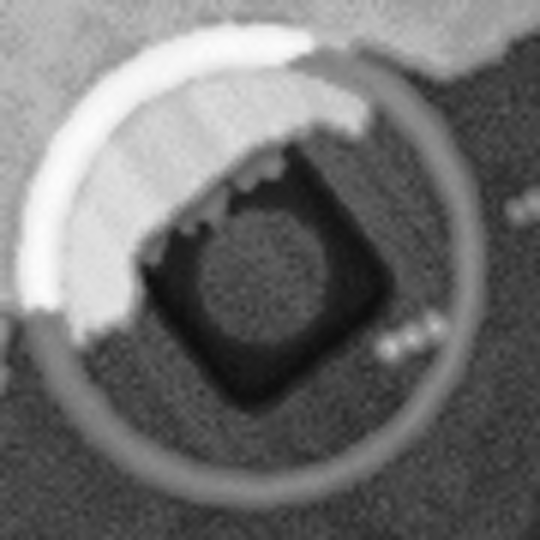

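```bash
python3 - <<'E'
from h import *
p=read_camera('wrist')
c=lambda u,v:(282+u/6-.5,86+v/6-.5)
g=at_z(p,c(263,277),158);print(g)
q=[at_z(p,c(*k),158)[:2] for k in((392,285),(253,410),(145,268),(290,150))]
for i in range(4):
    d=q[(i+1)%4]-q[i];print(np.degrees(np.arctan2(d[1],d[0])),np.linalg.norm(d))
print('disc',at_z(p,c(253,265),4))
print('collar?',env.state()['tcp_rot'],env.state()['joints'])
E
```

```text
[ 483.65384962 -213.88926551  158.        ]
153.18475643565793 17.99573611384715
59.62734988207843 17.109561882653882
-30.369357228067827 17.73930557132658
-119.57829959532081 15.995508875608397
disc [ 484.68916154 -213.66477741    4.        ]
collar? [3.14140295e+00 1.82972783e-05 3.79573682e-01] [-6.64561629e-01  2.80442568e-01  1.91090686e+00 -1.36664253e-04
  9.50088428e-01  5.26740491e-01]
```

Request:
move_arm([
  [[0.3,0.88,0],0.84,1],
  [[0.3,0.88,0],0.84,1],
  [[0.3,0.88,0],0.84,1],
  [[0.3,0.88,0],0.84,1],
  [[0.3,0.88,0],0.84,1],
  [[0.3,0.88,-0.5],0.84,1],
  [[0.3,0.88,-0.5],0.84,1],
  [[0.3,0.88,-0.5],0.84,1],
  [[0.3,0.88,-0.5],0.84,1],
  [[0.3,0.88,-0.5],0.84,1],
  [[0,0,0],0,1],
  [[0,0,0],0,1],
  [[0,0,0],0,1],
])

```text
t: 4.05
eef_pos: [502.4, 24.8, 329.9]
tcp_rot: [3.142, 0.0, 1.051]
ft_force: [-0.3, 0.8, -0.1]
opening: 1.0
grip_force: 0.0
```

```bash
python3 - <<'E'
from h import *
p=read_camera('wrist')
print('cam',-cam(p)[2].T@cam(p)[3],p['fx'])
u=proj(p,[(541.6,95.3,108)])[0];print(u,[r['at'] for r in search_frame('stand_mouth',p)])
x,y=int(u[0])-50,max(0,int(u[1])-50);print(x,y)
im=p['image'][y:y+100,x:x+100,::-1]
a=cv2.resize(im,(400,400),interpolation=2)
b=cv2.resize(np.clip((im/255.)**.45*255,0,255).astype('uint8'),(400,400),interpolation=2)
cv2.imwrite('pics/st1.png',np.hstack([a,b]));np.save('st1.npy',p['image'])
E
```

```text
cam [541.13560313  90.76036006 310.18775274] 375.94980106962413
[317.00858088 120.96417144] [[344.4, 111.0]]
267 70
```

View pics/st1.png

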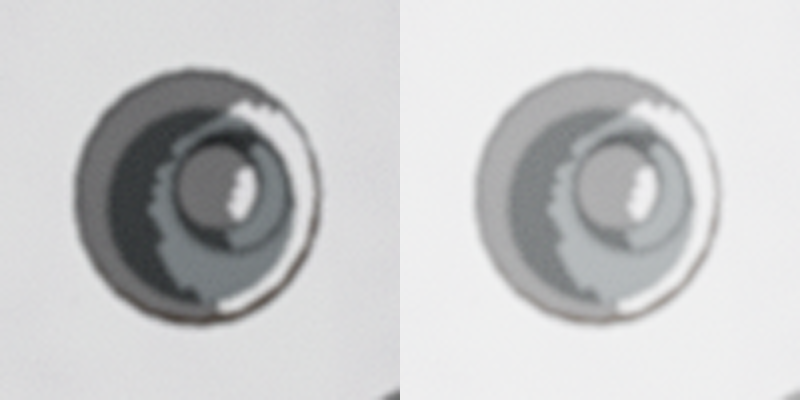

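The bores show clearly in the crop. The mouth is centred at about (198,197), the mid bore at about (233,190) and the foot bore at about (217,185).

```bash
python3 - <<'E'
from h import *
p=read_camera('wrist');print(np.abs(p['image'].astype(int)-np.load('st1.npy')).mean())
c=lambda u,v:(267+u/4-.375,70+v/4-.375)
m=at_z(p,c(198,196.5),108);b=at_z(p,c(233,190.5),61.5);f=at_z(p,c(217,185),30)
print(m,b,f,np.linalg.norm((b-m)[:2]),np.linalg.norm((f-b)[:2]))
im=cv2.resize(p['image'][70:170,267:367,::-1],(600,600),interpolation=2)
t=np.linspace(0,2*np.pi,80)
for X,r,col in((m,16,(0,0,255)),(b,9,(0,200,0)),(f,7.5,(255,0,0))):
    q=proj(p,np.c_[X[0]+r*np.cos(t),X[1]+r*np.sin(t),0*t+X[2]])
    q=((q-[267,70]+.5)*6-.5).round().astype(int)
    cv2.polylines(im,[q.reshape(-1,1,2)],True,col,1)
cv2.imwrite('pics/st2.png',im)
E
```

```text
2.874652777777778
[541.89320839  96.16199465 108.        ] [547.34072954  95.50313929  61.5       ] [546.12464311  98.37499277  30.        ] 5.487219422898072 3.118719059014204
```

View pics/st2.png

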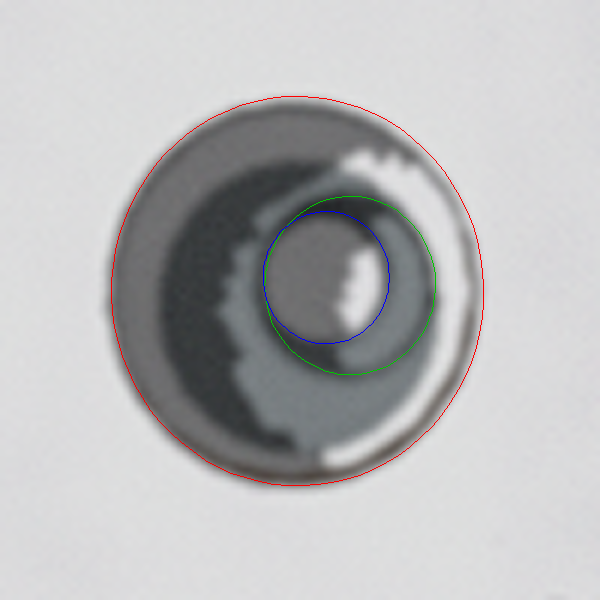

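Request:
move_arm([
  [[0,0,0.75],0,1],
  [[0,0,0.75],0,1],
  [[-0.067,-0.884,0],0,1],
  [[-0.067,-0.884,0],0,1],
  [[-0.067,-0.884,0],0,1],
  [[-0.067,-0.884,0],0,1],
  [[-0.067,-0.884,0],0,1],
  [[-0.067,-0.884,0],0,1],
  [[-0.067,-0.884,0],0,1],
  [[-0.067,-0.884,0],0,1],
  [[-0.067,-0.884,0],0,1],
  [[0,0,0],0,1],
  [[0,0,0],0,1],
  [[0,0,0],0,1],
])

```text
t: 5.37
eef_pos: [483.8, -213.0, 375.0]
tcp_rot: [3.141, -0.0, 1.051]
ft_force: [0.7, 0.2, 0.2]
opening: 1.0
grip_force: 0.0
```

Request:
move_arm([
  [[0.015,-0.02,-0.5],0.02,1],
  [[0,0,-0.5],0,1],
  [[0,0,-0.5],0,1],
  [[0,0,-0.5],0,1],
  [[0,0,-0.23],0,1],
  [[0,0,0],0,1],
  [[0,0,0],0,-1],
  [[0,0,0],0,-1],
  [[0,0,0],0,-1],
  [[0,0,0],0,-1],
  [[0,0,0],0,-1],
  [[0,0,0],0,-1],
  [[0,0,0],0,-1],
  [[0,0,0],0,-1],
  [[0,0,0],0,-1],
  [[0,0,0],0,-1],
  [[0,0,0],0,-1],
  [[0,0,0],0,-1],
])

```text
t: 6.87
eef_pos: [484.7, -213.5, 307.9]
tcp_rot: [3.142, 0.0, 1.054]
ft_force: [0.9, -0.2, 0.2]
opening: 0.216
grip_force: 0.2
```

Request:
move_arm([
  [[0,0,0],0,-1],
  [[0,0,0],0,-1],
  [[0,0,0],0,-1],
  [[0,0,0],0,-1],
  [[0,0,0.1],0,-1],
  [[0,0,0.2],0,-1],
  [[0,0,0.3],0,-1],
  [[0,0,0.3],0,-1],
  [[0,0,0],0,-1],
])

```text
t: 7.62
eef_pos: [484.5, -213.4, 336.8]
tcp_rot: [3.141, 0.0, 1.055]
ft_force: [-2.7, 1.5, -0.1]
opening: 0.21
grip_force: 30.0
```

Request:
move_arm([
  [[0,0,0.5],0,-1],
  [[0,0,0.8],0,-1],
  [[0,0,0.8],0,-1],
  [[0,0,0.8],0,-1],
  [[0,0,0.4],0,-1],
  [[0.172,0.5,0],0,-1],
  [[0.172,0.864,0],0,-1],
  [[0.172,0.864,0],0,-1],
  [[0.172,0.864,0],0,-1],
  [[0.172,0.864,0],0,-1],
  [[0.172,0.864,0],0,-1],
  [[0.172,0.864,0],0,-1],
  [[0.172,0.864,0],0,-1],
  [[0.172,0.864,0],0,-1],
  [[0.172,0.864,0],0,-1],
  [[0.172,0.864,0],0,-1],
  [[0.172,0.364,0],0,-1],
  [[0,0,0],0,-1],
  [[0,0,0],0,-1],
  [[0,0,0],0,-1],
])

```text
t: 9.28
eef_pos: [546.5, 70.8, 433.8]
tcp_rot: [3.141, 0.0, 1.054]
ft_force: [0.3, -0.0, -1.7]
opening: 0.21
grip_force: 30.0
```

```bash
python3 - <<'E'
from h import *
for i in range(5): p=read_camera('wrist')
s=env.state();print({k:np.round(s[k],3) for k in('t','eef_pos','tcp_rot','ft_force','moment','opening','grip_force')})
e=s['eef_pos'];tz=e[2]-302
print('tip z',tz,'pred tip px',proj(p,[(e[0],e[1],tz)]),'mouth px',proj(p,[(541.9,96.2,108)]))
im=p['image'][120:320,220:420,::-1]
cv2.imwrite('pics/tip1.png',cv2.resize(np.clip((im/255.)**.6*255,0,255).astype('uint8'),(600,600),interpolation=2))
E
```

```text
{'t': np.float64(9.533), 'eef_pos': array([546.545,  70.879, 433.958]), 'tcp_rot': array([ 3.141, -0.   ,  1.053]), 'ft_force': array([ 0.543,  0.986, -0.858]), 'moment': array([-0.038, -0.064,  0.029]), 'opening': np.float64(0.207), 'grip_force': np.float64(29.999)}
tip z 131.95780112335615 pred tip px [[319.42509357 231.29255199]] mouth px [[299.39155906 200.67352735]]
```

View pics/tip1.png

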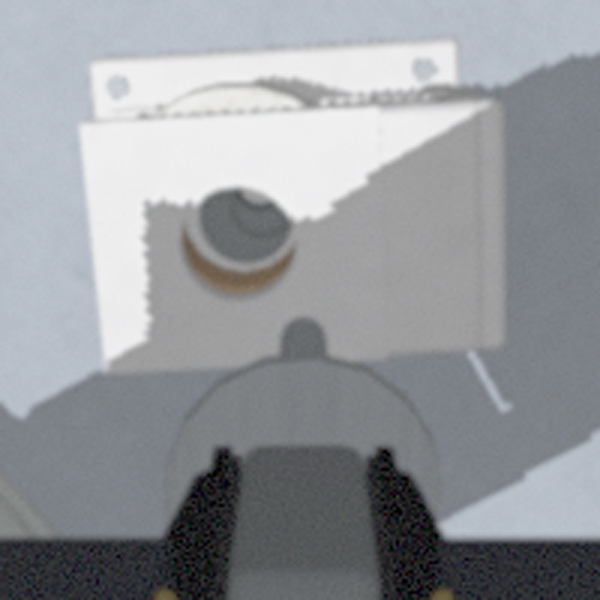

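The tip dome is at about (303,320) in the crop, i.e. (321,227) in the picture, and the mouth is where predicted. Next I refine the tip position.

```bash
python3 - <<'E'
from h import *
ims=[]
for i in range(6): p=read_camera('wrist'); ims.append(p['image'].astype(float))
g=np.mean(ims,0).mean(2)
np.set_printoptions(linewidth=200)
print(g[218:242,309:334].round().astype(int))
e=np.array(env.state()['eef_pos'])
tz=e[2]-302
# match: rendered dark tip model (capsule from tip circle up the rod) edges maximise gradient
from scipy.ndimage import map_coordinates,gaussian_filter
G=gaussian_filter(g,.7);t=np.linspace(np.pi,2*np.pi,41)
def score(dx,dy):
    c=(e[0]+dx,e[1]+dy)
    # far half of the tip rim, as seen (image-top side)
    a=np.linspace(0,2*np.pi,120);out=[]
    for r in(5,7):
        q=proj(p,np.c_[c[0]+r*np.cos(a),c[1]+r*np.sin(a),0*a+tz]); out.append(q)
    m=out[0][:,1]<out[0][:,1].mean()
    f=lambda q:map_coordinates(G,[q[m,1],q[m,0]],order=1)
    return (f(out[1])-f(out[0])).mean()
R=[(score(x,y),x,y) for x in np.arange(-4,4.1,.2) for y in np.arange(-4,4.1,.2)]
R.sort(reverse=True);print(np.round(R[:6],2));print(e,tz)
E
```

```text
[[105 111 115 117 119 119 119 119 119 119 118 119 117 117 117 118 118 118 119 118 119 118 118 119 118]
 [114 115 117 119 118 118 119 119 118 119 118 119 118 117 117 118 117 118 116 117 119 119 118 118 118]
 [117 118 116 119 119 119 118 120 120 120 120 118 118 119 117 118 118 118 118 117 117 118 118 118 117]
 [118 118 117 119 119 119 120 118 119 119 119 119 118 118 119 118 117 117 118 117 117 116 116 117 117]
 [117 118 119 118 118 118 119 119 120 119 118 119 120 119 118 118 118 117 118 116 117 117 117 117 117]
 [118 118 118 118 118 121 120 120 120 119 119 119 118 119 118 119 118 117 118 117 117 117 117 115 118]
 [119 118 119 118 118 119 119 120 119 118 116 116 114 115 116 117 117 118 118 116 116 116 116 117 116]
 [118 119 118 119 118 120 119 117 114 108 102  99  98 100 106 110 114 117 118 117 117 118 117 117 116]
 [119 118 119 117 119 119 115 107  96  87  80  77  76  79  85  92 103 112 117 118 117 117 116 116 117]
 [118 118 118 118 118 115 103  90  76  67  64  62  62  63  65  70  84  98 112 116 118 117 117 116 116]
 [118 118 118 119 115 105  88  72  62  59  59  59  60  59  61  61  68 
[... 857 characters left out ...]
 [112 112 110  99  78  61  57  58  59  61  60  60  59  58  58  59  59  57  59  72  96 112 117 118 118]
 [ 96  94  91  83  70  60  58  60  59  59  59  59  59  59  60  60  59  59  58  65  83  96 103 108 112]
 [ 75  74  69  66  62  63  60  60  61  60  61  64  63  64  65  65  66  64  63  61  66  74  80  87  93]
 [ 66  65  67  66  67  67  66  67  67  70  71  73  73  74  75  75  75  74  71  67  65  64  65  67  70]
 [ 72  74  76  76  76  76  76  77  77  78  79  80  81  82  81  82  82  82  79  77  75  73  69  66  65]]
[[41.49  0.2  -1.6 ]
 [41.37  0.   -1.6 ]
 [41.28  0.2  -1.8 ]
 [41.15  0.   -1.8 ]
 [41.13  0.2  -1.4 ]
 [40.98  0.4  -1.6 ]]
[546.58239056  71.53550343 433.88842531] 131.888425309345
```

Request:
move_arm([
  [[-0.01,0.4,0],0,-1],
  [[0,0.4,0],0,-1],
  [[0,0.13,0],0,-1],
  [[0,0,0],0,-1],
  [[0,0,0],0,-1],
  [[0,0,0],0,-1],
  [[0,0,-0.3],0,-1],
  [[0,0,-0.3],0,-1],
  [[0,0,-0.3],0,-1],
  [[0,0,-0.3],0,-1],
  [[0,0,-0.3],0,-1],
  [[0,0,-0.3],0,-1],
  [[0,0,-0.2],0,-1],
  [[0,0,0],0,-1],
  [[0,0,0],0,-1],
])

```text
t: 11.08
eef_pos: [546.4, 99.5, 373.6]
tcp_rot: [-3.141, 0.0, 1.054]
ft_force: [0.2, -0.6, -1.3]
opening: 0.208
grip_force: 30.0
```

Request:
move_arm([
  [[0,0,-0.1],0,-1],
  [[0,0,-0.1],0,-1],
  [[0,0,-0.05],0,-1],
  [[0,0,-0.05],0,-1],
  [[0,0,-0.02],0,-1],
  [[0,0,-0.02],0,-1],
  [[0,0,-0.02],0,-1],
  [[0,0,0],0,-1],
])

```text
t: 11.75
eef_pos: [546.3, 99.5, 363.0]
tcp_rot: [3.142, 0.0, 1.054]
ft_force: [-0.5, 0.6, -1.4]
opening: 0.21
grip_force: 30.0
```

Request:
move_arm([
  [[0,0,-0.02],0,-1],
  [[0,0,-0.02],0,-1],
  [[0,0,-0.02],0,-1],
  [[0,0,0],0,-1],
])

```text
t: 12.08
eef_pos: [546.3, 99.5, 361.1]
tcp_rot: [-3.142, 0.0, 1.054]
ft_force: [-0.1, -0.3, -1.5]
opening: 0.207
grip_force: 30.0
```

Request:
move_arm([
  [[0,0,-0.02],0,-1],
  [[0,0,-0.02],0,-1],
  [[0,0,-0.02],0,-1],
  [[0,0,0],0,-1],
])

```text
t: 12.42
eef_pos: [546.3, 99.5, 359.3]
tcp_rot: [-3.142, 0.0, 1.054]
ft_force: [0.5, 0.5, -0.8]
opening: 0.208
grip_force: 30.0
```

Request:
move_arm([
  [[0,0,-0.03],0,-1],
  [[0,0,-0.03],0,-1],
  [[0,0,-0.03],0,-1],
  [[0,0,0],0,-1],
])

```text
t: 12.75
eef_pos: [546.3, 99.5, 356.6]
tcp_rot: [-3.141, 0.0, 1.054]
ft_force: [-0.0, -1.1, -1.8]
opening: 0.205
grip_force: 30.0
```

Request:
move_arm([
  [[0,0,-0.06],0,-1],
  [[0,0,-0.06],0,-1],
  [[0,0,-0.06],0,-1],
  [[0,0,-0.06],0,-1],
  [[0,0,-0.06],0,-1],
  [[0,0,0],0,-1],
])

```text
t: 13.25
eef_pos: [546.2, 99.5, 347.3]
tcp_rot: [-3.141, 0.0, 1.054]
ft_force: [0.1, -0.7, -1.4]
opening: 0.21
grip_force: 30.0
```

Request:
move_arm([
  [[0,0,-0.06],0,-1],
  [[0,0,-0.06],0,-1],
  [[0,0,-0.06],0,-1],
  [[0,0,-0.06],0,-1],
  [[0,0,-0.06],0,-1],
  [[0,0,-0.03],0,-1],
  [[0,0,0],0,-1],
])

```text
t: 13.83
eef_pos: [546.3, 99.5, 337.6]
tcp_rot: [-3.141, 0.0, 1.054]
ft_force: [0.5, -0.3, -1.5]
opening: 0.21
grip_force: 30.0
```

Request:
move_arm([
  [[0,0,-0.02],0,-1],
  [[0,0,-0.02],0,-1],
  [[0,0,-0.02],0,-1],
  [[0,0,0],0,-1],
])

```text
t: 14.17
eef_pos: [546.3, 99.5, 336.0]
tcp_rot: [-3.142, 0.0, 1.054]
ft_force: [0.5, 0.7, -1.8]
opening: 0.21
grip_force: 30.0
```

Tip is at about z = 34 mm with the foot bush at 30, so I go gently.

Request:
move_arm([
  [[0,0,-0.02],0,-1],
  [[0,0,-0.02],0,-1],
  [[0,0,-0.02],0,-1],
  [[0,0,0],0,-1],
])

```text
t: 14.5
eef_pos: [546.3, 99.5, 334.1]
tcp_rot: [-3.142, 0.0, 1.054]
ft_force: [-0.2, -0.1, -1.2]
opening: 0.211
grip_force: 30.0
```

Request:
move_arm([
  [[0,0,-0.02],0,-1],
  [[0,0,-0.02],0,-1],
  [[0,0,0],0,-1],
  [[0,0,0],0,-1],
])

```text
t: 14.83
eef_pos: [546.3, 99.5, 333.0]
tcp_rot: [3.142, 0.0, 1.054]
ft_force: [0.6, 0.7, -1.6]
opening: 0.209
grip_force: 30.0
```

Request:
move_arm([
  [[0,0,-0.02],0,-1],
  [[0,0,-0.01],0,-1],
  [[0,0,0],0,-1],
  [[0,0,0],0,-1],
])

```text
t: 15.17
eef_pos: [546.3, 99.5, 332.2]
tcp_rot: [3.142, 0.0, 1.054]
ft_force: [0.4, 0.6, -1.9]
opening: 0.207
grip_force: 30.0
```

Request:
move_arm([
  [[0,0,-0.02],0,-1],
  [[0,0,-0.01],0,-1],
  [[0,0,0],0,-1],
  [[0,0,0],0,-1],
])

```text
t: 15.5
eef_pos: [546.3, 99.5, 331.2]
tcp_rot: [3.142, 0.0, 1.054]
ft_force: [-0.4, -0.6, -1.6]
opening: 0.209
grip_force: 30.0
```

Request:
move_arm([
  [[0,0,-0.02],0,-1],
  [[0,0,-0.01],0,-1],
  [[0,0,0],0,-1],
  [[0,0,0],0,-1],
])

```text
t: 15.83
eef_pos: [546.3, 99.5, 330.3]
tcp_rot: [3.142, 0.0, 1.054]
ft_force: [-1.0, -0.0, -0.9]
opening: 0.208
grip_force: 30.0
```

Request:
move_arm([
  [[0,0,-0.02],0,-1],
  [[0,0,-0.02],0,-1],
  [[0,0,0],0,-1],
  [[0,0,0],0,-1],
])

```text
t: 16.17
eef_pos: [546.3, 99.5, 329.1]
tcp_rot: [3.142, 0.0, 1.054]
ft_force: [-0.8, 0.6, -1.5]
opening: 0.211
grip_force: 30.0
```

Request:
move_arm([
  [[0,0,-0.05],0,-1],
  [[0,0,-0.05],0,-1],
  [[0,0,-0.05],0,-1],
  [[0,0,0],0,-1],
])

```text
t: 16.5
eef_pos: [546.2, 99.5, 324.3]
tcp_rot: [-3.141, 0.0, 1.054]
ft_force: [0.2, 0.4, -1.0]
opening: 0.209
grip_force: 30.0
```

Request:
move_arm([
  [[0,0,-0.05],0,-1],
  [[0,0,-0.05],0,-1],
  [[0,0,-0.05],0,-1],
  [[0,0,-0.05],0,-1],
  [[0,0,0],0,-1],
])

```text
t: 16.92
eef_pos: [546.3, 99.5, 318.3]
tcp_rot: [-3.141, 0.0, 1.054]
ft_force: [-0.2, -0.3, -0.9]
opening: 0.214
grip_force: 30.0
```

Request:
move_arm([
  [[0,0,-0.04],0,-1],
  [[0,0,-0.04],0,-1],
  [[0,0,0],0,-1],
  [[0,0,0],0,-1],
])

```text
t: 17.25
eef_pos: [546.3, 99.5, 316.2]
tcp_rot: [-3.142, 0.0, 1.054]
ft_force: [-0.3, 0.2, -1.4]
opening: 0.211
grip_force: 30.0
```

Request:
move_arm([
  [[0,0,-0.02],0,-1],
  [[0,0,-0.02],0,-1],
  [[0,0,0],0,-1],
  [[0,0,0],0,-1],
])

```text
t: 17.58
eef_pos: [546.3, 99.5, 315.0]
tcp_rot: [3.142, 0.0, 1.054]
ft_force: [-0.2, -0.4, -1.4]
opening: 0.209
grip_force: 30.0
```

Request:
move_arm([
  [[0,0,-0.02],0,-1],
  [[0,0,0],0,-1],
  [[0,0,0],0,-1],
  [[0,0,0],0,-1],
])

```text
t: 17.92
eef_pos: [546.3, 99.5, 314.5]
tcp_rot: [3.141, -0.0, 1.054]
ft_force: [0.4, 0.1, -1.6]
opening: 0.207
grip_force: 30.0
```

Request:
move_arm([
  [[0,0,-0.01],0,-1],
  [[0,0,0],0,-1],
  [[0,0,0],0,-1],
  [[0,0,0],0,-1],
])

```text
t: 18.25
eef_pos: [546.3, 99.5, 314.2]
tcp_rot: [3.142, 0.0, 1.054]
ft_force: [1.0, -0.5, -1.2]
opening: 0.212
grip_force: 30.0
```

Request:
move_arm([
  [[0,0,-0.01],0,-1],
  [[0,0,0],0,-1],
  [[0,0,0],0,-1],
  [[0,0,0],0,-1],
])

```text
t: 18.58
eef_pos: [546.3, 99.5, 313.8]
tcp_rot: [3.142, 0.0, 1.054]
ft_force: [-0.2, -0.3, -1.3]
opening: 0.21
grip_force: 30.0
```

Request:
move_arm([
  [[0,0,-0.01],0,-1],
  [[0,0,0],0,-1],
  [[0,0,0],0,-1],
  [[0,0,0],0,-1],
])

```text
t: 18.92
eef_pos: [546.2, 99.5, 313.8]
tcp_rot: [3.141, -0.0, 1.054]
ft_force: [-2.1, -0.5, 3.6]
opening: 0.209
grip_force: 30.0
```

Collar contact at about 5 N. Releasing and rising straight up.

Request:
move_arm([
  [[0,0,0],0,-0.4],
  [[0,0,0],0,-0.2],
  [[0,0,0],0,0.2],
  [[0,0,0],0,0.2],
  [[0,0,0],0,0.2],
  [[0,0,0],0,0.2],
  [[0,0,0],0,0.2],
  [[0,0,0],0,0.2],
  [[0,0,0.2],0,0.2],
  [[0,0,0.5],0,0.2],
  [[0,0,0.8],0,0.2],
  [[0,0,0.8],0,0.2],
  [[0,0,0.8],0,0.2],
  [[-0.4,-0.8,0.4],0,0.2],
  [[-0.4,-0.8,0],0,0.2],
  [[-0.4,-0.8,0],0,0.2],
  [[0,0,0],0,0.2],
  [[0,0,0],0,0.2],
])

```text
t: 20.42
eef_pos: [509.9, 26.8, 419.3]
tcp_rot: [3.141, -0.0, 1.052]
ft_force: [1.1, 0.0, 0.2]
opening: 0.598
grip_force: 0.0
```

```bash
python3 - <<'E'
from h import *
p=read_camera('wrist');s=read_camera('scene')
print(env.state()['eef_pos'],env.state()['opening'])
a=p['image'][0:300,120:520,::-1];b=cv2.resize(s['image'][220:345,170:295,::-1],(400,400),interpolation=2)[50:350]
cv2.imwrite('pics/end.png',np.hstack([a,b]))
E
```

```text
[510.51876311  27.78188123 418.87357606] 0.5987086457157836
```

View pics/end.png

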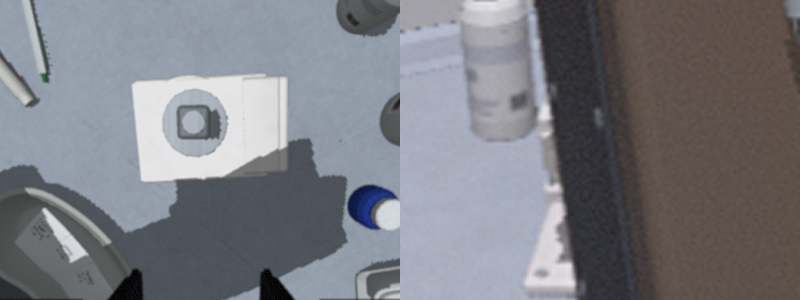

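The wrist view shows the spindle upright with its collar flat on the top arm at (195,122) in the crop. The bottles are standing and the gripper is clear.

```bash
python3 -c "
from cell import env
print(env.job_done())"
```

```text
the job is handed in; nothing more can be done
None
```

The spindle is threaded down through the stand with its collar resting on the top arm and released; the highest force I read was about 5 N, when the collar touched down, and the job was handed in at about 20.5 s; no verdict came back.

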